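Lock the spectrometer's optics for transport

ROBOT

A 7-joint arm with a two-finger parallel gripper is mounted at the origin on the work surface. World frame = base frame: x ahead of the robot, y to its left, z up, the work surface at z = 0. Lengths are in m, angles in rad, forces in N, time in s.
With the tool pointing down it reaches from about 0.425 to 0.925 m from the base axis. Payload 6.8 kg.
Tool frame: the origin (TCP) lies at the very end of the fingers, on their centre line; the grasp point (between the pads) lies 19 mm behind it; z points along the fingers, y is the line along which they close (so a half turn about z gives the same grasp; the last joint's range is limited). The gripper opens to 85 mm and grips with 20 to 120 N. Pads are 22 mm wide; open, the fingers measure 114 mm over their backs; the gripper's body (76 mm by 85 mm) begins 54 mm behind the grasp point. The pads swing forward as they close: fully open they stand 13 mm farther back than shut.
Start: joints at [1.068, 0.477, 0.022, 1.555, -0.011, 1.109, -0.083], TCP at [0.26, -0.623, 0.231] pointing down, gripper open.
Joint ranges: [-2.96, 2.96], [-0.34, 2.1], [-1.41, 1.46], [0.24, 2.44], [-1.37, 4.51], [0.17, 1.92], [-2.96, 2.96]. Speed limits (rad/s): [2.39, 2.39, 3.14, 3.14, 3.14, 3.14, 3.14].

INTERFACE

Orientations are given as a rotation vector (axis times angle).
In Python, from bench import r gives the robot as it stands.
- The arm moves only by the tool play_rows, never from a script. Its argument "targets" is text: rows parted by semicolons, each of 5 numbers parted by spaces: the closure, from -1 (fully open) to 1 (shut), then the shift along the tool's x, y, z in m, then the turn about the tool's z in rad. In form: gripper dx dy dz spin; .... A call has 1 to 8 rows; each row is the pose to reach, as a shift and turn from the pose commanded when the call began, along the tool's axes at that moment; what a row does not reach only later rows make up. A row lasts 1/12 s, in which the tool goes at most 41.7 mm and 7.16 degrees, less where a joint would pass 70% of its speed; a pose out of reach is approached as far as the arm can. A call with a gripper value outside its range is refused whole. The fingers move at their own pace and stop on an object; "squeeze" is the grip in N (left out, the last holds). Time passes only in rows, so rows that repeat a pose let the fingers close. It gives the time, the measured TCP pose, the force, the opening and the grip force at its end, in the units of the state.
- r.get_obs(): the state, without advancing time (a new reading comes with each control period).
- r.grab_frame(name): name is "scene" or "top" or "wrist"; returns the picture (480x640x3 uint8, red, green, blue); there is no depth.
- r.camera_info(name): a dict with "fov_y" (degrees; the focal length in pixels is half the picture's height over the tangent of half this angle, whatever the lens; pixels are square), "cx", "cy" (the principal point, pixels), "position" and "rotation" of the camera in the world. Camera axes: x right, y down, z forward; pixel columns grow to the right and rows downward; lengths in m; the calibration is good to about 2 mm. The wrist camera is an equidistant fisheye: a pixel r from the principal point sees the ray r / f radians off the axis. A picture is of the moment at which its call begins: read the wrist's pose just before it. camera_info takes no time and is no camera call; for the wrist camera it gives the pose at the moment of the call.
- r.hand_in(): hands the job in; it is judged then, once.
The state is a dict: "clock": time; "joints": joint angles; "qvel": joint speeds; "tau": joint torques, N m; "tcp_pos": TCP position; "orientation": TCP orientation; "contact_force": force on the tool from outside, world axes, zero at the start; "moment": the same for the moment, N m; "grip_width": finger opening in m; "gripper_force": force on a finger pad.
Only numpy, scipy, OpenCV 4.12 (cv2) and the standard library are available. Lean on these libraries where they do the work, as an engineer would, in place of code of your own. Each camera call takes 0.05 s, during which the arm holds its last target. There are 200 camera calls.

TASK

Get the spectrometer ready for transport: push the orange grip of the transport lock on its top all the way along to the end stop beside the drilled ears, and then, with the slide home, push the red-handled pin through both ears and the slide's tab until its collar is against the near ear. Let go of the pin and leave it there; leave the blue-handled pin and the other things on the bench as they stand.

Things in the scene. Friction and masses are not known exactly. Their poses are not given: they have to be found in the camera images.
- spectrometer: White instrument, 240 (x) x 300 (y) x 100 mm high, fixed. Origin: centre of its underside; x points away from its front (robot side), y to the left, z up. Top at z = 100 mm. At the rear of the top a sample stage with lime knob at (68, -60), up to z = 156. On the front half the transport lock: base plate 60 x 200 x 6 along y, centred on x = -35, under an orange grip, two steel ears at its +y end.
- lock_nominal (a point): Nominal centre of the lock's plate: (-35, 0, 100) mm in the spectrometer's frame, same axes. The lock is bolted through slots: it really sits up to 7 mm to either side of this along y. The shift is not measured: see or feel it (with the slide against its end stop, the tab's hole is in line with the ears' holes). Its x, z and direction are exact.
- ears_nominal (a point): Nominal centre of the near ear's hole on its near face: (-54, 60, 136) mm in the spectrometer's frame; the real one is shifted along y with the lock. Two upright ears, 6 thick (x), 32 wide (y), top at z = 151, centred on x = -51 and -19, each with a level hole along x, diameter 10.5, at z = 136, slightly chamfered.
- lock_slide (a joint): Slide, in m: 0 = right (-y) end, 0.075 = end stop by the ears; moves along spectrometer +y, friction 5 N. Carries the orange grip, 26 (x) x 14 (y) mm, z = 112 to 146, at x = -35, y = -70 + travel (nominal, mm, spectrometer frame), and 55 mm further along +y a steel tab, 8 thick (x), 24 wide, top z = 149, with a 12.5 mm hole along x at z = 136, that runs in between the ears.
- lock_pin: Red-handled steel pin, 70 g, lying on the bench. Origin: centre of the underside of the handle, a bar 40 (x) x 16 (y) x 22 (z) mm; x points along the shaft. The shaft's axis is 11 mm above the underside. In front of the handle a dark collar, diameter 21 mm, from x = 20 to 26; then the shaft, diameter 8 mm, 56 mm long, the last 8 mm tapered, tip at x = 82.
- lock_pin_collar (a point): Point on the red pin's shaft axis at the front face of its collar (x = 26, z = 11 in the pin's frame), where the shaft begins.
- spare_pin: Blue-handled pin of the same shape but with a 15 mm shaft (does not fit), lying on the bench; leave it. Same frame as the red pin.
- wash_bottle: White bottle, diameter 64, 170 mm high; bystander. Origin: centre of its underside.
- vial: Small amber jar with black cap, diameter 32, 60 mm high; bystander. Origin: centre of its underside.
- beaker: Glass beaker, diameter 70, 85 mm high; bystander. Origin: centre of its underside.
- dish: White ceramic dish, diameter 90, 30 mm high; bystander. Origin: centre of its underside.
- sample_case: Blue closed case 90 x 120 x 35 mm; bystander. Origin: centre of its underside.
- reagent: Amber bottle with red cap, diameter 60, 130 mm high; bystander. Origin: centre of its underside.

How it is judged:
By the outcome, as a careful person would: the job done as asked, in the order asked, and still so for the second after the job is handed in, with the robot touching nothing.
It also fails if it takes over 58 s, if anything falls off the work surface, if the arm or the gripper's body presses on something with over 40 N, if the wrist force passes 120 N, or if a joint passes its speed limit or range.

## Working session

There is one attempt and no reset: what is moved stays moved. The work goes in short steps, Python scripts to look and compute and a tool call to move; the robot and the scene stay as the last step left them, time stands still between calls to the robot, and variables do not carry over. Pictures are saved under pics/ and viewed, at most 10 in all, crops included, and the job is handed in when it is done.

Besides the shell and the picture viewer there is one more tool, called after "Emit:" as name(argument=value, ...) on one line, values as JSON. play_rows: Moves the arm, as the interface text tells. Its arguments: {"type":"object","properties":{"targets":{"type":"string"},"squeeze":{"type":"number"}},"required":["targets"]}

```bash
mkdir -p pics
cat > h.py <<'E'
import numpy as np, cv2
from bench import r
from scipy.spatial.transform import Rotation as R
def snap(n,f):
    ci=r.camera_info(n); im=r.grab_frame(n); cv2.imwrite(f'pics/{f}.png',im[:,:,::-1]); return ci,im
def rot(ci):
    a=np.array(ci['rotation'],float)
    return a if a.shape==(3,3) else R.from_rotvec(a).as_matrix()
def foc(ci): return 240/np.tan(np.radians(ci['fov_y'])/2)
def ray(ci,n,u,v):
    f=foc(ci); x,y=u-ci['cx'],v-ci['cy']
    if n=='wrist':
        q=np.hypot(x,y); t=q/f; d=np.array([np.sin(t)*x/max(q,1e-9),np.sin(t)*y/max(q,1e-9),np.cos(t)])
    else: d=np.array([x/f,y/f,1])
    return np.array(ci['position']),rot(ci)@d
def at_z(ci,n,u,v,z):
    p,d=ray(ci,n,u,v); return p+d*(z-p[2])/d[2]
def proj(ci,n,P):
    c=rot(ci).T@(np.array(P)-ci['position']); f=foc(ci)
    if n=='wrist':
        q=np.hypot(c[0],c[1]); t=np.arctan2(q,c[2]); return ci['cx']+f*t*c[0]/q, ci['cy']+f*t*c[1]/q
    return ci['cx']+f*c[0]/c[2], ci['cy']+f*c[1]/c[2]
E
python3 - <<'E'
from h import *
for n in ('top','scene'):
    ci,im=snap(n,n+'0'); print(n,ci)
print(r.get_obs())
E
```

```text
top {'fov_y': 52.64354765276134, 'cx': 322.96303512003425, 'cy': 229.35996115401048, 'position': array([0.46494132, 0.05127385, 1.36196889]), 'rotation': array([-2.14755335,  2.18173988, -0.12281648])}
scene {'fov_y': 52.822282101391856, 'cx': 316.3383660976663, 'cy': 239.33839296372258, 'position': array([ 1.04127179, -0.50221919,  0.85763484]), 'rotation': array([-2.301004  , -0.79994185,  0.32565069])}
{'clock': 0.1, 'joints': array([ 1.06785579,  0.4777244 ,  0.02236202,  1.55632403, -0.01148299,
        1.10928891, -0.08307992]), 'qvel': array([ 0.00142358, -0.0026    , -0.00155811, -0.00288895, -0.00147197,
       -0.00035717,  0.0009705 ]), 'tau': array([ 4.01970494e-03, -5.97762394e+01,  1.61338180e+00, -2.81957370e+01,
        1.27904001e-02,  4.98540496e-03,  1.98874363e-05]), 'tcp_pos': array([ 0.25942335, -0.62259823,  0.2304307 ]), 'orientation': array([-3.07903932e+00, -6.15936280e-01,  7.13269919e-04]), 'contact_force': array([ 0.18988829,  1.00928172, -1.28552601]), 'moment': array([ 0.06101296,  0.03462362, -0.02525929]), 'gripper_force': 0.0, 'grip_width': 0.08554044189629119}
```

View pics/top0.png

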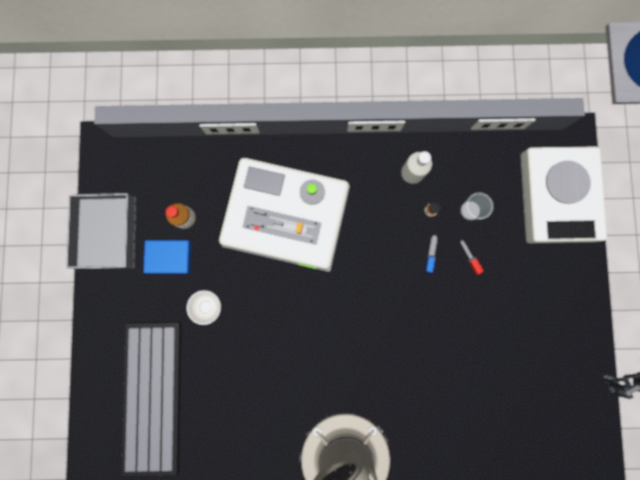

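View pics/scene0.png

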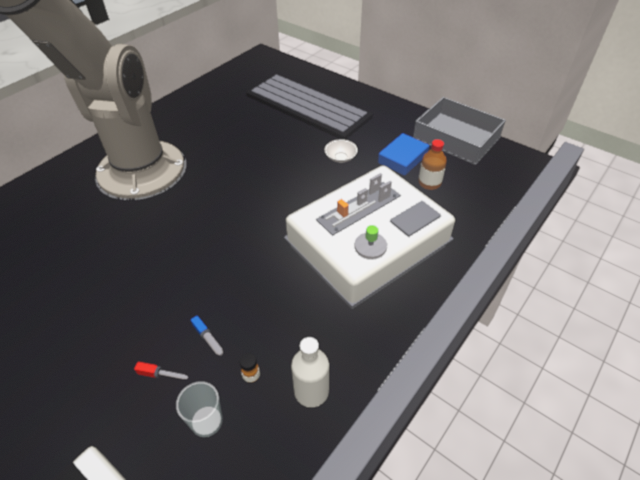

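The top view shows the spectrometer with top corners near (240,158), (348,180), (331,270) and (221,244), and the orange grip at (299,228). The red pin's handle is at (476,267) and its tip at (463,242). The scene view shows the same layout, with the ears at the far (+y) end and the grip at the other end. I'll enlarge both views and measure.

Run:
```python
from h import *
from scipy.optimize import least_squares
T=cv2.imread('pics/top0.png');S=cv2.imread('pics/scene0.png')
ct,cs=r.camera_info('top'),r.camera_info('scene')
c=lambda I,x,y:cv2.resize(I[y:y+75,x:x+100],(400,300),interpolation=cv2.INTER_CUBIC)
cv2.imwrite('pics/m1.png',np.vstack([np.hstack([c(T,232,190),c(T,420,225)]),np.hstack([c(S,310,165),c(S,120,345)])]))
# spectrometer fit from top-face corners in top image
px=np.array([(240,158),(348,180),(331,270),(221,244)],float)
loc=np.array([(.12,.15),(.12,-.15),(-.12,-.15),(-.12,.15)])
w=np.array([at_z(ct,'top',u,v,.1)[:2] for u,v in px]); print(w)
def f(p):
    c_,s=np.cos(p[2]),np.sin(p[2]); return (loc@np.array([[c_,s],[-s,c_]])+p[:2]-w).ravel()
s=least_squares(f,[.6,.1,0]);print('spec',s.x,np.degrees(s.x[2]),s.fun*1000)
for n,I,ci in(('top',T,ct),('scene',S,cs)):
    H=cv2.cvtColor(I,cv2.COLOR_BGR2HSV)
    for nm,lo,hi in(('red',(0,180,120),(5,255,255)),('red2',(172,180,120),(180,255,255)),('orange',(8,170,150),(18,255,255)),('lime',(45,150,100),(70,255,255))):
        m=cv2.inRange(H,lo,hi);k,l,st,ce=cv2.connectedComponentsWithStats(m)
        for i in range(1,k):
            if st[i,4]>15: print(n,nm,ce[i].round(1),st[i])
```

```text
[[ 0.80098179  0.26575213]
 [ 0.7369011  -0.02033698]
 [ 0.50007782  0.02887296]
 [ 0.57221046  0.31455823]]
spec [ 0.65254279  0.14721158 -0.22350062] -12.805642471712522 [ 1.82298777  1.13124106 -0.58968329 -5.31790669  2.20299071 -1.33315814
 -3.4362952   5.51982377]
top red [170.9 210.8] [166 205  12  12  77]
top red [476.7 267. ] [471 260  12  14  96]
top orange [178.1 215.6] [166 205  21  19 178]
top lime [312.  187.7] [308 185   8   8  22]
scene red [437.5 143.3] [433 140  10   8  60]
scene red [144.9 368.6] [135 362  22  15 232]
scene orange [439.8 156. ] [432 152  13  10  50]
scene orange [342.6 203.5] [339 201   8   6  31]
scene orange [249.6 373.2] [244 371  12   4  18]
scene lime [371.7 229.6] [367 226  10   8  55]
```

View pics/m1.png

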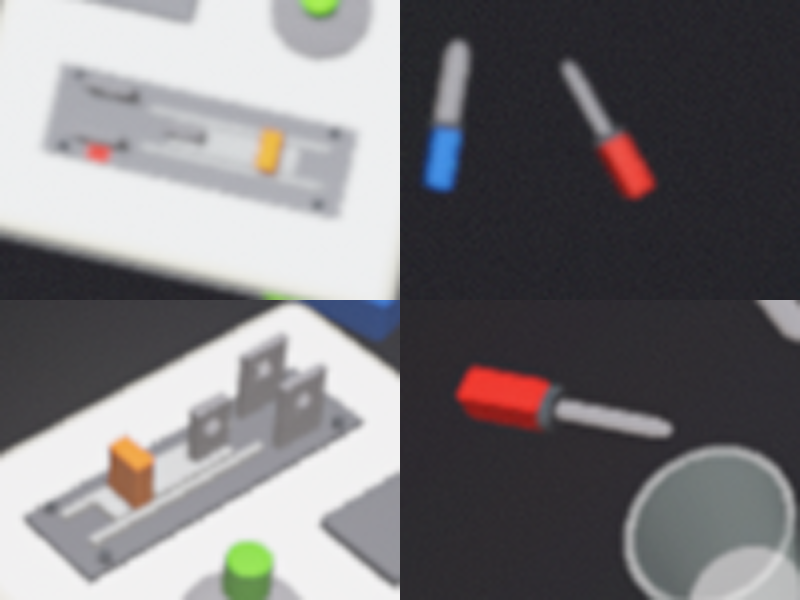

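The enlarged crops show four things. The plate corners in the top view are at about (62,65), (357,130), (340,217) and (42,152) in crop pixels. The red pin's tip is at (167,62), its collar at (208,135) and its handle end at (245,192). The slide is at its right end. The ears and tab stand clear.

Run:
```python
from h import *
from scipy.optimize import least_squares
ct,cs=r.camera_info('top'),r.camera_info('scene')
top=[(232+x/4,190+y/4) for x,y in((62,65),(357,130),(340,217),(42,152))]
sc=[(310+x/4,165+y/4) for x,y in((25,218),(92,280),(362,122))]
L={'a':(.03,.1),'b':(.03,-.1),'c':(-.03,-.1),'d':(-.03,.1)}
obs=[('top',ct,t,L[k]) for t,k in zip(top,'abcd')]+[('scene',cs,t,L[k]) for t,k in zip(sc,'cba')]
def W(p,l,z):
    c,s=np.cos(p[2]),np.sin(p[2]);return np.array([p[0]+c*l[0]-s*l[1],p[1]+s*l[0]+c*l[1],z])
def f(p): return np.ravel([np.array(proj(ci,n,W(p,l,.106)))-t for n,ci,t,l in obs])
s=least_squares(f,[.62,.15,-.22]);lock=s.x;print('lock',lock,np.degrees(lock[2]),s.fun.round(1))
print('grip top->',W(lock,(0,-.07),.146), [proj(c,n,W(lock,(0,-.07),.146)) for n,c in(('top',ct),('scene',cs))],'seen top crop 268,138', 232+268/4,190+138/4,'scene',310+131/4,165+152/4)
print('ear hole',W(lock,(-.019,.06),.136))
for nm,ci,pts in(('top',ct,[(420+x/4,225+y/4) for x,y in((167,62),(208,135),(245,192))]),('scene',cs,[(120+x/4,345+y/4) for x,y in((272,130),(150,107))])):
    print(nm,[at_z(ci,nm,u,v,.011 if i<2 else .018)[:2].round(4) for i,(u,v) in enumerate(pts)])
o=r.get_obs();print(R.from_rotvec(o['orientation']).as_matrix().round(3))
```

```text
lock [ 0.62158483  0.15429779 -0.22599206] -12.948391010050662 [-0.1 -1.3  0.8 -1.7  0.2 -1.1 -0.3 -0.8 -1.6 -1.1 -0.7 -0.8 -0.6 -2.2]
grip top-> [0.60589969 0.08607773 0.146     ] [(np.float64(307.90354301856695), np.float64(227.777674498942)), (np.float64(334.33868378087135), np.float64(206.5504637297757))] seen top crop 268,138 299.0 224.5 scene 342.75 203.0
ear hole [0.61651235 0.21702953 0.136     ]
top [array([ 0.579 , -0.3396]), array([ 0.5276, -0.3657]), array([ 0.4875, -0.3872])]
scene [array([ 0.5844, -0.3375]), array([ 0.5298, -0.3657])]
[[ 0.923  0.385 -0.001]
 [ 0.385 -0.923  0.001]
 [-0.    -0.002 -1.   ]]
```

```bash
cat >> h.py <<'E'
def need(P,yaw=None):
    "shift in tool axes (from the measured pose) and spin to reach P with tool x at world yaw"
    o=r.get_obs(); M=R.from_rotvec(o['orientation']).as_matrix(); d=M.T@(np.array(P)-o['tcp_pos'])
    y0=np.arctan2(M[1,0],M[0,0]); print('need',d.round(4),'spin',None if yaw is None else round(-(yaw-y0),4),'tcp',o['tcp_pos'].round(4),'yaw',round(y0,4),'F',o['contact_force'].round(1),'t',o['clock'],'q',o['joints'].round(2))
E
python3 - <<'E'
from h import *
ct,cs=r.camera_info('top'),r.camera_info('scene')
a=at_z(ct,'top',299,224.5,.146);b=at_z(cs,'scene',342.75,203,.146);print(a,b)
g=(a+b)/2;g[2]=.22; need(g,-.226)
E
```

```text
[0.61458374 0.10845173 0.146     ] [0.61346492 0.10557944 0.146     ]
need [ 0.608  -0.537   0.0112] spin 0.6209 tcp [ 0.2594 -0.6226  0.2304] yaw 0.3949 F [ 0.2  1.  -1.3] t 0.1 q [ 1.07  0.48  0.02  1.56 -0.01  1.11 -0.08]
```

Emit:
play_rows(targets="-1 0.03 -0.0265 0 0.1; -1 0.06 -0.053 0 0.2; -1 0.09 -0.08 0 0.3; -1 0.12 -0.106 0 0.4; -1 0.15 -0.133 0 0.5; -1 0.18 -0.159 0 0.6; -1 0.21 -0.186 0 0.62; -1 0.24 -0.212 0 0.62")

```text
clock: 0.77
tcp_pos: [0.3998, -0.333, 0.2311]
orientation: [-3.121, 0.355, 0.001]
contact_force: [0.9, -0.9, -0.2]
grip_width: 0.0854
gripper_force: 0.0
```

```bash
python3 -c "
from h import *
need([.604,.107,.23],-.226)"
```

```text
need [ 0.1001 -0.4746  0.0011] spin -0.0006 tcp [ 0.3998 -0.333   0.2311] yaw -0.2266 F [ 0.9 -0.9 -0.2] t 0.7667 q [ 0.57  0.22  0.01  1.92 -0.    1.   -1.22]
```

Emit:
play_rows(targets="-1 0.008 -0.039 0 0; -1 0.017 -0.078 0 0; -1 0.025 -0.117 0 0; -1 0.034 -0.156 0 0; -1 0.042 -0.195 0 0; -1 0.05 -0.234 0 0; -1 0.058 -0.273 0 0; -1 0.066 -0.312 0 0")

```text
clock: 1.43
tcp_pos: [0.5338, -0.0439, 0.2312]
orientation: [3.122, -0.353, -0.001]
contact_force: [1.1, -0.8, -0.4]
grip_width: 0.0851
gripper_force: 0.0
```

Emit:
play_rows(targets="-1 0.008 -0.04 0 0; -1 0.017 -0.08 0 0; -1 0.025 -0.12 0 0; -1 0.034 -0.15 0 0; -1 0.034 -0.16 0 0; -1 0.034 -0.162 0 0; -1 0.034 -0.162 0 0")

```text
clock: 2.02
tcp_pos: [0.6024, 0.1045, 0.2307]
orientation: [3.121, -0.352, -0.002]
contact_force: [-0.6, -0.0, 0.1]
grip_width: 0.0853
gripper_force: 0.0
```

Run:
```python
from h import *
need([.614,.107,.23],-.226)
ci,im=snap('wrist','w1');print(ci)
for P in((.614,.107,.146),(.6165,.217,.136)):print(proj(ci,'wrist',P))
```

```text
need [ 0.0107 -0.005   0.0006] spin 0.0016 tcp [0.6024 0.1045 0.2307] yaw -0.2244 F [-0.6 -0.   0.1] t 2.0167 q [-0.09  0.39 -0.24  1.7   0.1   1.07 -2.16]
{'fov_y': 65.70646984690485, 'cx': 312.58817407263643, 'cy': 239.17700513675175, 'position': array([0.67358393, 0.08877134, 0.37303345]), 'rotation': array([ 1.83401072, -2.30013842, -0.33560706])}
(np.float64(305.3506331255065), np.float64(230.68525121750827))
(np.float64(156.34770069027), np.float64(257.1142226659206))
```

View pics/w1.png

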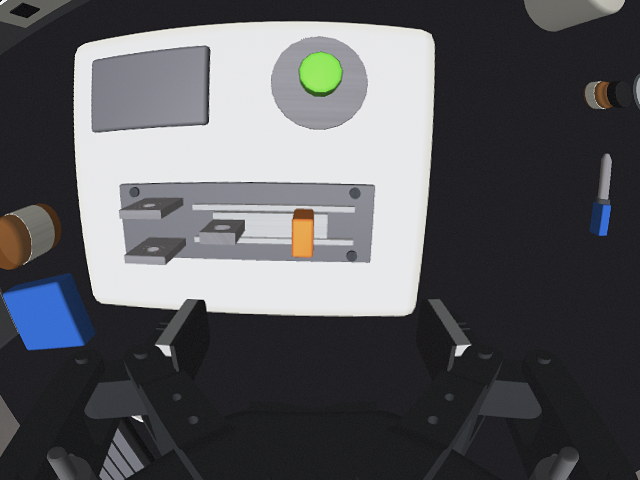

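The wrist view shows the bright grip top centred at about (303,239). The plate corners are near (120,185), (375,185), (370,263) and (124,258). The near ear's top is around (152,255).

Run:
```python
from h import *
from scipy.optimize import least_squares
ci=r.camera_info('wrist');ct,cs=r.camera_info('top'),r.camera_info('scene')
top=[(232+x/4,190+y/4) for x,y in((62,65),(357,130),(340,217),(42,152))]
sc=[(310+x/4,165+y/4) for x,y in((25,218),(92,280),(362,122))]
L={'a':(.03,.1),'b':(.03,-.1),'c':(-.03,-.1),'d':(-.03,.1)}
def W(p,l,z):
    c,s=np.cos(p[2]),np.sin(p[2]);return np.array([p[0]+c*l[0]-s*l[1],p[1]+s*l[0]+c*l[1],z])
def fit(obs):
    f=lambda p:np.ravel([np.array(proj(c,n,W(p,l,.106)))-t for n,c,t,l in obs])
    s=least_squares(f,[.62,.15,-.22]);return s.x,s.fun.round(1)
w=[('wrist',ci,t,L[k]) for t,k in zip([(120,185),(375,185),(370.5,263)],'abc')]
T=[('top',ct,t,L[k]) for t,k in zip(top,'abcd')]+[('scene',cs,t,L[k]) for t,k in zip(sc,'cba')]
for o in(w,w+T):
    p,e=fit(o);print('lock',p,e)
    g=at_z(ci,'wrist',303,239,.146);c,s=np.cos(p[2]),np.sin(p[2]);d=g[:2]-p[:2]
    print('grip',g,'in lock frame',c*d[0]+s*d[1],-s*d[0]+c*d[1])
need([*g[:2],.128],p[2])
```

```text
lock [ 0.62072321  0.15502829 -0.24616001] [-1.1  0.   0.6  0.4  0.2 -0.3]
grip [0.60894721 0.10814359 0.146     ] in lock frame 3.91963080070834e-06 -0.048340963890034734
lock [ 0.62082014  0.15494732 -0.24281005] [-1.1  0.3  0.6 -0.2  0.5 -0.8 -0.  -1.6  0.6 -0.8 -0.4 -0.2 -0.6 -1.2
 -2.  -2.  -1.5 -1.5 -0.4 -2. ]
grip [0.60894721 0.10814359 0.146     ] in lock frame -0.00027158074986684787 -0.048285418422642036
need [ 0.0053 -0.0067  0.1028] spin 0.0163 tcp [0.6024 0.1029 0.2309] yaw -0.2265 F [ 0.3 -1.6  0.3] t 2.0667 q [-0.09  0.39 -0.24  1.7   0.1   1.07 -2.16]
```

Emit:
play_rows(targets="0 0.005 -0.006 0 0.016; 0 0.005 -0.006 0.01 0.016; 0 0.005 -0.006 0.04 0.016; 0 0.005 -0.006 0.04 0.016; 0 0.005 -0.006 0.07 0.016; 0 0.005 -0.006 0.09 0.016; 0 0.005 -0.006 0.109 0.016; 0 0.005 -0.006 0.109 0.016")

```text
clock: 2.73
tcp_pos: [0.6065, 0.1077, 0.1187]
orientation: [3.116, -0.379, -0.01]
contact_force: [-0.5, -0.2, -0.5]
grip_width: 0.0426
gripper_force: 0.0
```

Emit:
play_rows(targets="1 0 0 0 0; 1 0 0 0 0; 1 0 0 0 0; 1 0 0 0 0; 1 0 0 0 0; 1 0 0 0 0", squeeze=30)

```text
clock: 3.23
tcp_pos: [0.6102, 0.1093, 0.124]
orientation: [-3.118, 0.379, -0.004]
contact_force: [-0.3, -0.8, 7.1]
grip_width: 0.0131
gripper_force: 33.2
```

```bash
python3 -c "
from h import *
need([.609,.108,.123],-.243)"
```

```text
need [-0.0008  0.0016  0.001 ] spin 0.0012 tcp [0.6102 0.1093 0.124 ] yaw -0.2418 F [-0.3 -0.8  7.1] t 3.2333 q [-0.11  0.51 -0.22  1.78  0.14  0.87 -2.21]
```

Emit:
play_rows(targets="1 0 -0.008 0 0; 1 0 -0.016 0 0; 1 0 -0.024 0 0; 1 0 -0.032 0 0; 1 0 -0.038 0 0; 1 0 -0.044 0 0; 1 0 -0.044 0 0")

```text
clock: 3.82
tcp_pos: [0.6209, 0.1519, 0.124]
orientation: [3.118, -0.378, 0.004]
contact_force: [-1.5, -1.4, 7.0]
grip_width: 0.0135
gripper_force: 33.3
```

Emit:
play_rows(targets="1 0 -0.003 0 0; 1 0 -0.006 0 0; 1 0 -0.008 0 0; 1 0 -0.008 0 0")

```text
clock: 4.15
tcp_pos: [0.6226, 0.1586, 0.124]
orientation: [3.117, -0.38, 0.003]
contact_force: [-1.7, -3.2, 8.3]
grip_width: 0.0131
gripper_force: 33.4
```

```bash
python3 -c "
from h import *
need([.6102,.1093,.124],-.243)"
```

```text
need [-0.0002  0.0509  0.0001] spin 0.0006 tcp [0.6226 0.1586 0.124 ] yaw -0.2424 F [-1.7 -3.2  8.3] t 4.15 q [-0.19  0.54 -0.22  1.72  0.15  0.89 -2.28]
```

Emit:
play_rows(targets="1 0 -0.002 0 0; 1 0 -0.004 0 0; 1 0 -0.004 0 0")

```text
clock: 4.4
tcp_pos: [0.6233, 0.1613, 0.124]
orientation: [3.116, -0.38, 0.002]
contact_force: [-3.3, -5.3, 10.0]
grip_width: 0.0136
gripper_force: 33.7
```

Emit:
play_rows(targets="1 0 -0.002 0 0; 1 0 -0.004 0 0; 1 0 -0.004 0 0")

```text
clock: 4.65
tcp_pos: [0.6233, 0.1614, 0.1239]
orientation: [3.11, -0.383, -0.002]
contact_force: [-8.2, -13.7, 16.1]
grip_width: 0.0135
gripper_force: 34.5
```

Emit:
play_rows(targets="1 0 -0.003 0 0; 1 0 -0.003 0 0")

```text
clock: 4.82
tcp_pos: [0.6233, 0.1615, 0.1239]
orientation: [3.106, -0.385, -0.004]
contact_force: [-11.5, -19.4, 20.7]
grip_width: 0.013
gripper_force: 35.2
```

Run:
```python
from h import *
o=r.get_obs();g=o['tcp_pos'];y=-.243;u=np.array([-np.sin(y),np.cos(y)]);v=np.array([np.cos(y),np.sin(y)])
for L,nm in(((.62082,.15495),'lock'),):
    d=g[:2]-np.array(L);print('grip in lock frame x,y',d@v,d@u)
print('F',o['contact_force'],'tcp',g,'ear hole near face',g[:2]+.055*u-.019*v)
```

```text
grip in lock frame x,y 0.0008843276761836976 0.00693389262969936
F [-11.46850184 -19.40259196  20.71774247] tcp [0.62334675 0.1614674  0.12391258] ear hole near face [0.61813882 0.21942322]
```

Emit:
play_rows(targets="0 0 0.006 0 0; 0 0 0.006 0 0; 0 0 0.006 0 0; 0 0 0.006 0 0; 0 0 0.006 -0.03 0; 0 0 0.006 -0.06 0; 0 0 0.006 -0.09 0; 0 0 0.006 -0.11 0")

```text
clock: 5.48
tcp_pos: [0.6236, 0.1664, 0.2354]
orientation: [-3.117, 0.375, -0.004]
contact_force: [0.2, -0.0, -0.2]
grip_width: 0.0427
gripper_force: 0.0
```

```bash
python3 -c "
from h import *
need([.505,-.377,.20],.473)"
```

```text
need [0.0137 0.5561 0.034 ] spin -0.7127 tcp [0.6236 0.1664 0.2354] yaw -0.2397 F [ 0.2 -0.  -0.2] t 5.4833 q [-0.18  0.44 -0.24  1.62  0.11  1.1  -2.26]
```

Emit:
play_rows(targets="0 0.001 0.04 0 -0.07; -0.5 0.002 0.08 0 -0.14; -1 0.003 0.12 0 -0.21; -1 0.004 0.16 0 -0.28; -1 0.005 0.2 0 -0.35; -1 0.006 0.24 0 -0.42; -1 0.007 0.28 0 -0.49; -1 0.008 0.32 0 -0.56")

```text
clock: 6.15
tcp_pos: [0.554, -0.1488, 0.2324]
orientation: [-3.1, -0.507, -0.001]
contact_force: [-0.5, -0.2, 0.2]
grip_width: 0.0852
gripper_force: 0.0
```

```bash
python3 -c "
from h import *
need([.505,-.377,.16],.473)"
```

```text
need [-0.1191  0.2008  0.0723] spin -0.1491 tcp [ 0.554  -0.1488  0.2324] yaw 0.3239 F [-0.5 -0.2  0.2] t 6.15 q [ 0.35  0.32 -0.25  1.79  0.09  1.04 -1.17]
```

Emit:
play_rows(targets="-1 -0.02 0.033 0 -0.05; -1 -0.04 0.067 0.01 -0.1; -1 -0.06 0.1 0.02 -0.149; -1 -0.08 0.134 0.035 -0.149; -1 -0.1 0.167 0.05 -0.149; -1 -0.119 0.2 0.07 -0.149; -1 -0.119 0.2 0.07 -0.149; -1 -0.119 0.2 0.07 -0.149")

```text
clock: 6.82
tcp_pos: [0.5021, -0.3772, 0.1604]
orientation: [-3.056, -0.721, 0.004]
contact_force: [0.4, 1.5, 0.5]
grip_width: 0.0852
gripper_force: 0.0
```

Run:
```python
from h import *
need([.505,-.377,.16],.473)
ci,im=snap('wrist','w2')
print(proj(ci,'wrist',(.505,-.377,.022)),proj(ci,'wrist',(.579,-.339,.011)))
H=cv2.cvtColor(im,cv2.COLOR_RGB2HSV);m=cv2.inRange(H,(0,180,90),(6,255,255))|cv2.inRange(H,(173,180,90),(180,255,255))
k,l,st,ce=cv2.connectedComponentsWithStats(m)
for i in range(1,k):
    if st[i,4]>60: print(ce[i].round(1),st[i],cv2.minAreaRect(np.argwhere(l==i)[:,::-1].astype(np.float32)))
```

```text
need [0.0027 0.0011 0.0004] spin -0.0095 tcp [ 0.5021 -0.3772  0.1604] yaw 0.4635 F [0.4 1.5 0.5] t 6.8167 q [ 0.67  0.48 -0.17  1.73  0.1   0.95 -0.65]
(np.float64(314.8443101347022), np.float64(222.6638009597707)) (np.float64(313.7250191968978), np.float64(115.06465222986245))
[313.7 222.9] [302 193  21  49 365] ((312.0, 217.0), (48.0, 20.0), 90.0)
```

View pics/w2.png

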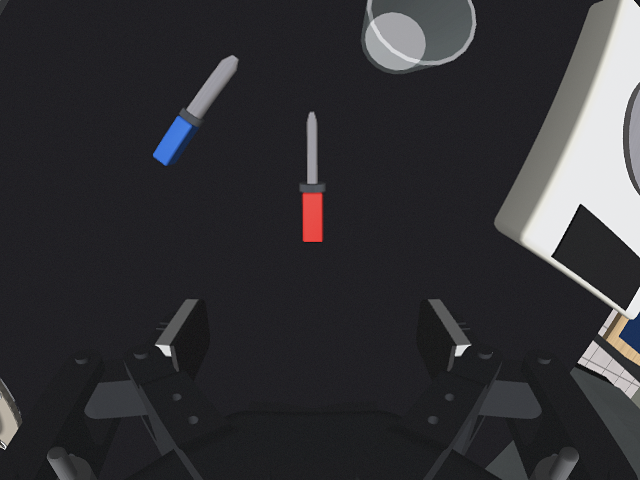

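The handle top spans (302–323, 193–242), so its centre is at about (312.5,217.5). The tip is at (311.5,113), and the shaft is almost parallel to tool x. The surroundings are clear.

Run:
```python
from h import *
ci=r.camera_info('wrist')
h=at_z(ci,'wrist',312.5,217.5,.022);t=at_z(ci,'wrist',311.5,113,.011);c=at_z(ci,'wrist',312.5,185,.011);b=at_z(ci,'wrist',312.7,242,.022)
y=np.arctan2(*(t-h)[[1,0]]);print(h,t,c,b,'len',np.linalg.norm((t-h)[:2]),'yaw',y)
need([*h[:2],.004],y)
```

```text
[ 0.50973378 -0.37132094  0.022     ] [ 0.5817258  -0.33413443  0.011     ] [ 0.53112674 -0.36050447  0.011     ] [ 0.49199755 -0.38043726  0.022     ] len 0.08102892923744438 yaw 0.47678921975019023
need [ 0.0068 -0.0003  0.1575] spin -0.0098 tcp [ 0.5039 -0.3749  0.1615] yaw 0.467 F [0.4 0.3 0.7] t 6.8667 q [ 0.67  0.48 -0.18  1.73  0.1   0.95 -0.65]
```

Emit:
play_rows(targets="-0.2 0.007 0 0.03 -0.01; -0.2 0.007 0 0.06 -0.01; -0.2 0.007 0 0.09 -0.01; -0.2 0.007 0 0.12 -0.01; -0.2 0.007 0 0.14 -0.01; -0.2 0.007 0 0.15 -0.01; -0.2 0.007 0 0.155 -0.01; -0.2 0.007 0 0.155 -0.01")

```text
clock: 7.53
tcp_pos: [0.5111, -0.3707, 0.0074]
orientation: [-3.051, -0.746, -0.001]
contact_force: [-1.2, 0.1, -0.9]
grip_width: 0.0511
gripper_force: 0.0
```

Emit:
play_rows(targets="1 0 0 0 0; 1 0 0 0 0; 1 0 0 0 0; 1 0 0 0 0; 1 0 0 0 0; 1 0 0 0 0; 1 0 0 0 0", squeeze=70)

```text
clock: 8.12
tcp_pos: [0.5112, -0.3726, 0.0092]
orientation: [3.051, 0.743, 0.003]
contact_force: [-1.3, 0.3, 5.4]
grip_width: 0.014
gripper_force: 70.2
```

```bash
python3 -c "
from h import *
need([.505,-.377,.16],.473)"
```

```text
need [-0.0072  0.0014 -0.1509] spin 0.0046 tcp [ 0.5112 -0.3726  0.0092] yaw 0.4776 F [-1.3  0.3  5.4] t 8.1167 q [ 0.64  0.68 -0.15  1.8   0.15  0.67 -0.69]
```

Emit:
play_rows(targets="1 0 0 -0.02 0; 1 0 0 -0.05 0; 1 0 0 -0.09 0; 1 0 0 -0.13 0; 1 0 0 -0.17 0; 1 0 0 -0.2 0; 1 0 0 -0.2 0")

```text
clock: 8.7
tcp_pos: [0.5135, -0.3743, 0.2159]
orientation: [3.043, 0.74, 0.015]
contact_force: [0.7, -0.9, -0.7]
grip_width: 0.014
gripper_force: 69.4
```

```bash
python3 -c "
from h import *
need([.51,.246,.2],-.243)"
```

```text
need [ 0.2816 -0.5528  0.0114] spin 0.7202 tcp [ 0.5135 -0.3743  0.2159] yaw 0.4772 F [ 0.7 -0.9 -0.7] t 8.7 q [ 0.67  0.43 -0.18  1.67  0.09  1.04 -0.64]
```

Emit:
play_rows(targets="1 0.018 -0.035 0 0.05; 1 0.036 -0.07 0 0.1; 1 0.053 -0.105 0 0.15; 1 0.071 -0.14 0 0.2; 1 0.089 -0.175 0 0.25; 1 0.107 -0.21 0 0.3; 1 0.125 -0.245 0 0.35; 1 0.143 -0.28 0 0.4")

```text
clock: 9.37
tcp_pos: [0.5077, -0.056, 0.2075]
orientation: [3.139, 0.118, 0.001]
contact_force: [0.8, 0.2, -1.5]
grip_width: 0.0137
gripper_force: 69.4
```

```bash
python3 -c "
from h import *
need([.51,.246,.2],-.243)"
```

```text
need [ 0.0249 -0.3009  0.0074] spin 0.3179 tcp [ 0.5077 -0.056   0.2075] yaw 0.0749 F [ 0.8  0.2 -1.5] t 9.3667 q [ 0.21  0.25 -0.26  1.95  0.08  0.95 -1.58]
```

Emit:
play_rows(targets="1 0.003 -0.038 0 0.05; 1 0.006 -0.076 0 0.1; 1 0.009 -0.114 0 0.15; 1 0.012 -0.152 0 0.2; 1 0.015 -0.19 0 0.25; 1 0.018 -0.228 0 0.3; 1 0.021 -0.266 0 0.318; 1 0.025 -0.3 0 0.318")

```text
clock: 10.03
tcp_pos: [0.5091, 0.2458, 0.2075]
orientation: [-3.118, 0.377, -0.0]
contact_force: [1.8, 0.5, -0.9]
grip_width: 0.0138
gripper_force: 69.4
```

Emit:
play_rows(targets="1 0 0 0 0; 1 0 0 0.02 0; 1 0 0 0.04 0; 1 0 0 0.05 0; 1 0 0 0.05 0; 1 0 0 0.05 0")

```text
clock: 10.53
tcp_pos: [0.5097, 0.2429, 0.1572]
orientation: [3.118, -0.377, -0.001]
contact_force: [0.0, 0.1, -0.4]
grip_width: 0.0137
gripper_force: 69.4
```

Run:
```python
from h import *
need([.5104,.2461,.134],-.243)
ci,im=snap('wrist','w3'); cs,s=snap('scene','s3')
print(foc(ci),proj(ci,'wrist',(.6181,.2194,.136)))
a=cv2.resize(im[150:345,180:440],(800,600),interpolation=cv2.INTER_CUBIC)
cv2.imwrite('pics/w3c.png',a[:,:,::-1])
```

```text
need [-0.0001 -0.0032  0.0232] spin 0.0024 tcp [0.5097 0.2429 0.1572] yaw -0.2406 F [ 0.   0.1 -0.4] t 10.5333 q [-0.29  0.4  -0.34  1.88  0.17  0.89 -2.52]
371.64829954431775 (np.float64(306.8561968206417), np.float64(46.58826727725898))
```

View pics/w3c.png

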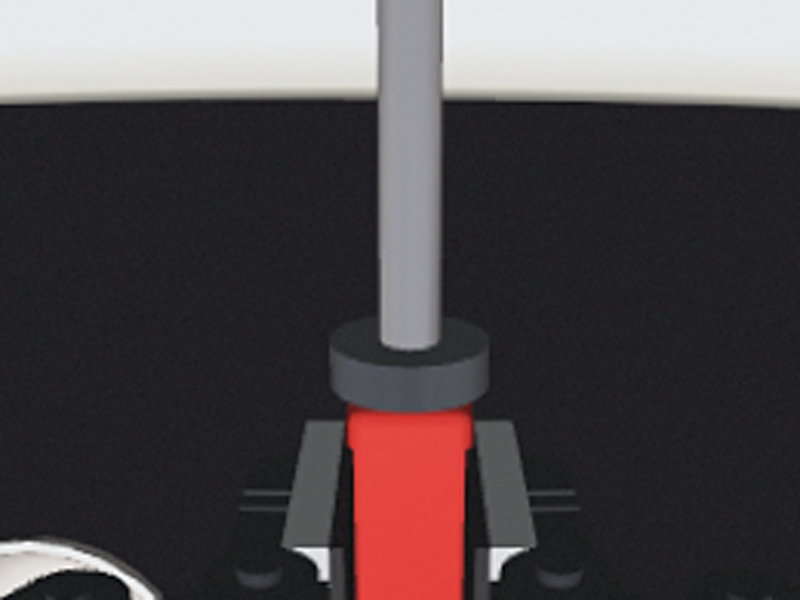

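The pin sits straight in the fingers, with its shaft at column ≈313, pointing ahead. Next I'll lower to hole height.

Emit:
play_rows(targets="1 0 -0.003 0.01 0.002; 1 0 -0.003 0.02 0.002; 1 0 -0.003 0.023 0.002; 1 0 -0.003 0.023 0.002; 1 0 -0.003 0.023 0.002")

```text
clock: 11.05
tcp_pos: [0.5104, 0.2462, 0.1338]
orientation: [3.118, -0.379, -0.001]
contact_force: [0.1, 0.0, -1.0]
grip_width: 0.0139
gripper_force: 69.4
```

Run:
```python
from h import *
need([.5104,.2461,.134],-.243)
ci,im=snap('wrist','w4'); cs,s=snap('scene','s4')
need([.5104,.2461,.134],-.243)
print('hole',proj(ci,'wrist',(.6181,.2194,.136)))
for z in(.13,.136,.142):print('holes',z,proj(cs,'scene',(.6181,.2194,z)))
a=cv2.resize(im[10:160,220:420],(800,600),interpolation=cv2.INTER_CUBIC)[:,200:600]
u,v=map(int,proj(cs,'scene',(.6,.225,.136)));print(u,v)
b=cv2.resize(s[v-45:v+45,u-30:u+30],(400,600),interpolation=cv2.INTER_CUBIC)
cv2.imwrite('pics/m4.png',np.hstack([a,b])[:,:,::-1])
```

```text
need [ 0.0001  0.0001 -0.0002] spin 0.0008 tcp [0.5104 0.2462 0.1338] yaw -0.2422 F [ 0.1  0.  -1. ] t 11.05 q [-0.3   0.44 -0.33  1.89  0.18  0.85 -2.54]
need [-0.0003  0.0004  0.0005] spin 0.0007 tcp [0.5108 0.2464 0.1345] yaw -0.2423 F [-0.1  0.5  0.6] t 11.15 q [-0.3   0.43 -0.33  1.89  0.18  0.85 -2.54]
hole (np.float64(314.34123256241736), np.float64(32.62006646691643))
holes 0.13 (np.float64(374.22629660256285), np.float64(181.39912138326))
holes 0.136 (np.float64(374.4248305340736), np.float64(179.3823848739459))
holes 0.142 (np.float64(374.62499929702426), np.float64(177.3490415094394))
369 174
```

View pics/m4.png

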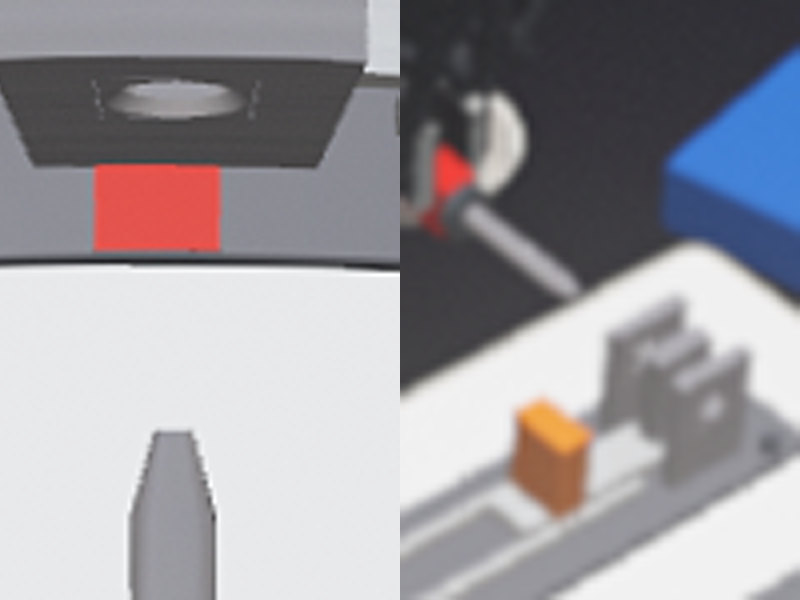

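In the wrist crop the hole is centred at x≈177 and the pin tip at x≈173, so they are aligned to about 0.3 mm. The ear's edge is level, so the yaw is right. In the scene crop the slide's tab stands between the ears and the tip is at (580,292). I'll check the height from the tip.

Run:
```python
from h import *
from scipy.optimize import least_squares
ci,cs,=r.camera_info('wrist'),r.camera_info('scene')
tip_w=(220+(173+200)/4,10+431/4); tip_s=(339+178/6.667,129+291/6.667)
f=lambda P:np.r_[np.array(proj(ci,'wrist',P))-tip_w,np.array(proj(cs,'scene',P))-tip_s]
s=least_squares(f,[.59,.226,.136]);o=r.get_obs();d=s.x-o['tcp_pos'];print('tip',s.x,s.fun.round(2),'ahead',d@[.9706,-.2406,0],'side',d@[.2406,.9706,0])
# hole of near ear from wrist on near-face plane: row of hole centre
hw=(220+(177+200)/4,10+100/4);p,dr=ray(ci,'wrist',*hw);v=np.array([.9706,-.2406,0]);H=np.array([.6181,.2194,.136])
print('hole seen on near face',p+dr*(((H-p)@v)/(dr@v)))
```

```text
tip [0.58667493 0.227929   0.1338164 ] [-0.08 -0.08 -0.65 -0.03] ahead 0.0781290631500398 side 0.00029684755247188864
hole seen on near face [0.61817966 0.21972134 0.13436345]
```

Emit:
play_rows(targets="1 0.012 0 0 0; 1 0.022 0 0 0; 1 0.028 0 0 0; 1 0.032 0 0 0; 1 0.036 0 0 0; 1 0.04 0 0 0; 1 0.042 0 0 0; 1 0.042 0 0 0")

```text
clock: 11.82
tcp_pos: [0.5518, 0.2361, 0.1342]
orientation: [-3.118, 0.38, -0.0]
contact_force: [-0.4, -0.8, -0.8]
grip_width: 0.0139
gripper_force: 69.4
```

```bash
python3 -c "
from h import *
need([.6181-.026*.9706,.2194+.026*.2406,.134],-.243)"
```

```text
need [0.0424 0.0003 0.0002] spin 0.0004 tcp [0.5518 0.2361 0.1342] yaw -0.2426 F [-0.4 -0.8 -0.8] t 11.8167 q [-0.27  0.48 -0.32  1.81  0.19  0.88 -2.48]
```

No contact force, so the tip is entering freely. I'll continue.

Emit:
play_rows(targets="1 0.005 0 0 0; 1 0.01 0 0 0; 1 0.015 0 0 0; 1 0.02 0 0 0; 1 0.025 0 0 0; 1 0.03 0 0 0; 1 0.034 0 0 0; 1 0.034 0 0 0")

```text
clock: 12.48
tcp_pos: [0.5854, 0.2275, 0.1343]
orientation: [3.118, -0.381, 0.001]
contact_force: [0.3, -0.6, -0.9]
grip_width: 0.0143
gripper_force: 69.4
```

Emit:
play_rows(targets="1 0.003 0 0 0; 1 0.006 0 0 0; 1 0.008 0 0 0; 1 0.01 0 0 0; 1 0.01 0 0 0")

```text
clock: 12.9
tcp_pos: [0.5945, 0.2255, 0.1344]
orientation: [-3.118, 0.38, -0.001]
contact_force: [0.2, -0.5, -1.5]
grip_width: 0.0142
gripper_force: 69.4
```

Emit:
play_rows(targets="1 0.002 0 0 0; 1 0.004 0 0 0; 1 0.004 0 0 0")

```text
clock: 13.15
tcp_pos: [0.5959, 0.2254, 0.134]
orientation: [3.118, -0.378, -0.006]
contact_force: [-5.7, 0.3, 2.6]
grip_width: 0.0141
gripper_force: 69.9
```

Emit:
play_rows(targets="1 0.002 0 0 0; 1 0.003 0 0 0; 1 0.003 0 0 0")

```text
clock: 13.4
tcp_pos: [0.596, 0.2254, 0.1339]
orientation: [3.117, -0.376, -0.014]
contact_force: [-13.8, 0.3, 8.0]
grip_width: 0.014
gripper_force: 70.6
```

Emit:
play_rows(targets="1 -0.005 0 0 0; 1 -0.005 0 0 0")

```text
clock: 13.57
tcp_pos: [0.5952, 0.2258, 0.1343]
orientation: [-3.119, 0.378, 0.0]
contact_force: [0.2, 0.7, -0.0]
grip_width: 0.014
gripper_force: 69.4
```

Run:
```python
from h import *
need([.596,.2254,.134],-.243)
ci,im=snap('wrist','w5'); cs,s=snap('scene','s5')
a=cv2.resize(im[120:300,250:370],(400,600),interpolation=cv2.INTER_CUBIC)
b=cv2.resize(s[129:219,339:399],(400,600),interpolation=cv2.INTER_CUBIC)
cv2.imwrite('pics/m5.png',np.hstack([a,b])[:,:,::-1])
```

```text
need [0.0008 0.0002 0.0003] spin 0.002 tcp [0.5952 0.2258 0.1343] yaw -0.241 F [ 0.2  0.7 -0. ] t 13.5667 q [-0.24  0.53 -0.3   1.72  0.19  0.92 -2.43]
```

View pics/m5.png

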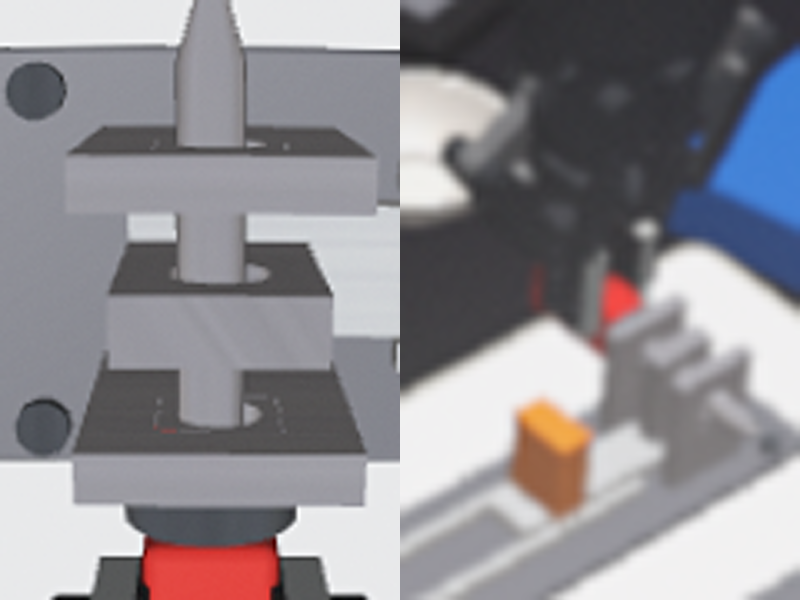

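The pin runs through both ears and the tab, with its collar at the near ear. I'll seat it firmly once more, release and lift.

Emit:
play_rows(targets="1 0.003 0 0 0; 1 0.004 0 0 0; 1 0.004 0 0 0; 1 0.002 0 0 0; 0 0.002 0 0 0; 0 0.002 0 0 0; 0 0.002 0 0 0; 0 0.002 0 0 0")

```text
clock: 14.33
tcp_pos: [0.5989, 0.2243, 0.1345]
orientation: [-3.118, 0.381, -0.002]
contact_force: [0.8, 0.7, -0.4]
grip_width: 0.0424
gripper_force: 0.0
```

Emit:
play_rows(targets="0 0 0 0 0; 0 0 0 -0.01 0; 0 0 0 -0.03 0; 0 0 0 -0.06 0; 0 0 0 -0.09 0; 0 -0.02 0 -0.12 0; 0 -0.03 0 -0.13 0; 0 -0.03 0 -0.13 0")

```text
clock: 15.0
tcp_pos: [0.5685, 0.2343, 0.2687]
orientation: [-3.115, 0.375, -0.008]
contact_force: [0.3, 0.5, 0.3]
grip_width: 0.0426
gripper_force: 0.0
```

Run:
```python
from h import *
need([.596,.2254,.134],-.243)
ci,im=snap('wrist','w6'); cs,s=snap('scene','s6')
u,v=map(int,proj(ci,'wrist',(.61,.22,.136)))
u=min(max(u,60),580);v=min(max(v,90),390)
a=cv2.resize(im[v-90:v+90,u-60:u+60],(400,600),interpolation=cv2.INTER_CUBIC)
b=cv2.resize(s[129:219,339:399],(400,600),interpolation=cv2.INTER_CUBIC)
cv2.imwrite('pics/m6.png',np.hstack([a,b])[:,:,::-1])
```

```text
need [0.0282 0.0028 0.1348] spin 0.0033 tcp [0.5685 0.2343 0.2687] yaw -0.2397 F [0.3 0.5 0.3] t 15.0 q [-0.23  0.37 -0.34  1.65  0.13  1.14 -2.41]
```

View pics/m6.png

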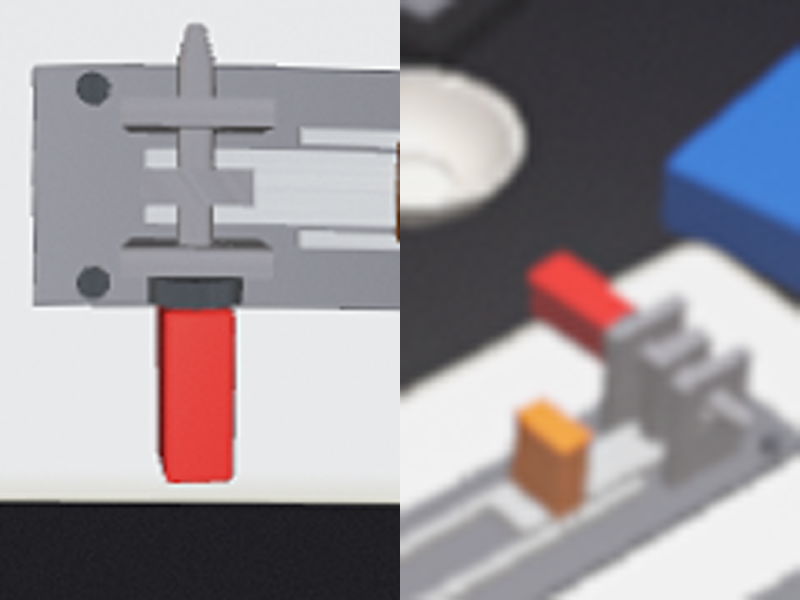

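The released pin rests through both ears and the tab. Its collar touches the near ear, and the slide is home. Handing in.

```bash
python3 -c "
from bench import r
print(r.hand_in())"
```

```text
the job is handed in; nothing more can be done
None
```

The slide is home against its end stop, and the red-handled pin is through both ears and the tab with its collar against the near ear and released; I handed the job in at about 15 s, and no verdict came back.

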